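# Lock the spindle and hold back the belt tensioner of a dough roller

## Robot

A 7-joint arm with a two-finger parallel gripper is mounted at the origin on the work surface. World frame = base frame: x ahead of the robot, y to its left, z up, the work surface at z = 0. Lengths are in m, angles in rad, forces in N, time in s.
With the tool pointing down it reaches from about 0.4 to 0.875 m from the base axis. Payload 19.3 kg.
Tool frame: the origin (TCP) lies at the very end of the fingers, on their centre line; the grasp point (between the pads) lies 19 mm behind it (bot.pinch_z is the distance from the TCP to the grasp point, in m); y points along the fingers, x is the direction in which the jaws open and shut, and the axes are right-handed (so a half turn about y gives the same grasp; the last joint's range is limited). The gripper opens to 85 mm and grips with 20 to 120 N. Pads are 22 mm wide; open, the fingers measure 114 mm over their backs; the gripper's body (76 mm by 85 mm) begins 54 mm behind the grasp point. The pads swing forward as they close: fully open they stand 13 mm farther back than shut.
Start: joints at [-1.257, 0.521, -0.036, 1.599, 0.021, 1.021, -0.113], TCP at [0.234, 0.58, 0.231] pointing down, gripper open.
Joint ranges: [-2.91, 2.91], [-0.3, 2.13], [-1.5, 1.42], [0.17, 2.43], [-1.26, 4.41], [0.16, 1.93], [-2.52, 2.52]. Speed limits (rad/s): [1.89, 1.89, 2.39, 2.39, 3.01, 3.01, 3.01].

## Interface

Orientations are given as [roll, pitch, yaw] about the fixed x, y, z axes, in that order (R = Rz(yaw) Ry(pitch) Rx(roll)).
In Python, from workcell import bot gives the robot as it stands. The module is installed in compiled form; this text tells all that it offers.
- The arm moves only by the tool arm_command, never from a script. Its argument "moves" is a list of rows, each an object of numbers: "rx", "ry", "rz": the turn, a rotation vector about the tool's x, y, z in rad; "x", "y", "z": the shift along the tool's x, y, z in cm; "gripper": the opening, from -1 (shut) to 1 (fully open). In form: [{"rx": .., "ry": .., "rz": .., "x": .., "y": .., "z": .., "gripper": ..}, ...]. A call has 1 to 5 rows; each row is the pose to reach, as a shift and turn from the pose commanded when the call began, along the tool's axes at that moment; what a row does not reach only later rows make up. A row lasts 1/12 s, in which the tool goes at most 41.7 mm and 7.16 degrees, less where a joint would pass 70% of its speed; a pose out of reach is approached as far as the arm can. A call with a gripper value outside its range is refused whole. The fingers move at their own pace and stop on an object; "squeeze" is the grip in N (left out, the last holds). Time passes only in rows, so rows that repeat a pose let the fingers close. It gives the time, the measured TCP pose, the force and the opening at its end, in the units of the state.
- bot.observe(): the state, without advancing time (a new reading comes with each control period).
- bot.grab_frame(name): name is "scene" or "top" or "wrist"; returns (picture, depth): 384x512x3 uint8, red, green, blue; 384x512 float32, m along the optical axis (not along the pixel's ray), 0 where there is no reading.
- bot.camera_model(name): a dict with "vfov" (degrees; the focal length in pixels is half the picture's height over the tangent of half this angle, whatever the lens; pixels are square), "cx", "cy" (the principal point, pixels), "extrinsics" (4x4, takes a point from camera to world coordinates); the wrist camera has in their place "mount" (4x4, takes a point from camera to tool coordinates, whose origin is the TCP and whose axes are the tool frame's). Camera axes: x right, y down, z forward; pixel columns grow to the right and rows downward; lengths in m; the calibration is good to about 2 mm. A picture is of the moment at which its call begins: read the wrist's pose just before it. camera_model takes no time and is no camera call.
- bot.job_done(): hands the job in, once; it reports no verdict.
Trained networks look in the newest picture that a camera, given by its name, has taken for a name from the list of things; names that differ only in an ending like _2 or _b are one class to them, and where a whole thing is asked for, a point or a joint stands for the part that bears it (a point fixed in the world has none). Each returns a list of dicts, best first, with "p" (0 to 1); they miss things now and then, are a little off and sometimes report something else, mostly with a low value. They report only what shows in the picture. A call takes as long as a camera call. They do not tell look-alikes from the thing itself.
- bot.spot_in(name, camera): "box" ([left, top, right, bottom] in pixels, round what is visible of it).
- bot.masks_of(name, camera): "mask" (384x512 bool, what is visible of it) and "box" ([left, top, right, bottom] in pixels, round what is visible of it).
The state is a dict: "clock": time; "qpos": joint angles; "qd": joint speeds; "joint_efforts": joint torques, N m; "position": TCP position; "tool_rot": TCP orientation; "force": force on the tool from outside, world axes, zero at the start; "moment": the same for the moment, N m; "grip_width": finger opening in m.
Only numpy, scipy, OpenCV 4.12 (cv2) and the standard library are available. Lean on these libraries where they do the work, as an engineer would, in place of code of your own. Each camera call takes 0.05 s, during which the arm holds its last target.

## Task

The guard is off this dough roller's belt drive and a new belt is about to go on. First turn the lock collar on the round spindle head by its lever until the lever points at the black locked mark on the disc, and leave it there; then push the sprung tensioner arm back past its ratchet click and finish while still holding it back, because it springs forward as soon as it is let go. Leave the loose things on the bench where they are.

Things in the scene. Friction and masses are not known exactly. Their poses are not given: they have to be found in the camera images.
- lock_head: Spindle head fixed to the bench: white block 110 x 110 x 40 mm with a flat aluminium disc (radius 105 mm, top 52 mm above the bench) on it and a 32 mm spindle up the middle, its top 86 mm above the bench. Origin on the bench under the spindle axis, z up. The locked mark lies on the disc in the direction of the head's own -x axis.
- lock_mark (a point): Middle of the locked mark: a black bar 24 x 9 mm lying radially on top of the disc near its rim, 92 mm from the spindle axis.
- collar (a joint): Angle (rad) of the collar about the upright spindle axis, counter-clockwise positive from above. 0 = lever points at the locked mark; locked is within 0.12 of 0 (9 mm at the post). Starts between -1.4 and -0.6; stops at -1.5 and 0.5, so it can be turned too far (and back). Friction 0.12 N m, about 2 N at the post: it stays where it is left.
- collar_axis (a point): Point on the collar's axis at the mid-height of the lever's post, 90 mm above the bench.
- collar_post (a point): Centre of the upright round black post on the collar's lever: 18 mm diameter, 68 to 113 mm above the bench, 75 mm from the axis. At collar angle q it lies at -75 mm x (cos q, sin q) from the axis in the head's own x and y. Can be pinched or pushed from above. The lever under it is 16 mm wide; the steel collar is 68 mm in diameter, its top 76 mm above the bench.
- tens_base: Tensioner base fixed to the bench: white plate 170 (x) x 210 (y) x 12 mm with a dark steel sector (top 37 mm) that has one ridge, the click tooth, and an 18 mm stop pin (top 56 mm). Origin on the bench under the plate's centre, z up. The arm swings level about an upright pivot at x = -40, y = -65 mm in this frame.
- tensioner (a joint): Angle (rad) of the tensioner arm, 0 = at rest (arm along the base's own +y from the pivot), growing as the tab is pushed towards the base's +x (clockwise from above). A pawl rides over a tooth and has clicked down behind it at 0.55; the hard stop is at 0.70. A spring drives it back to 0: about 4 N at the tab at rest, 12 N at the stop, about 2 N more over the tooth; the click does not retain it. Always starts at 0.
- pawl (a joint): Height (m) of the small sprung pawl pin (black cap, 20 mm wide, its top 93 mm above the bench) on the arm, 62 mm from the pivot: 0 at rest, rises to about 0.002 as it rides over the ridge of the click tooth at arm angle 0.45, and is back at 0 behind the tooth from 0.55 on.
- tens_pivot (a point): Point on the arm's pivot axis at the mid-height of the tab, 98 mm above the bench. The hub below is 46 mm in diameter.
- tens_tab (a point): Centre of the upright aluminium push tab (idler block) at the arm's free end, 130 mm from the pivot: 14 mm thick in the swing direction, 36 mm wide along the arm, 71 to 126 mm above the bench. At arm angle q it lies at 130 mm x (sin q, cos q) from the pivot in the base's own x and y, and turns with the arm; push its face towards the base's -x. Black idler roller (36 mm diameter) hangs below.
- bowl: Loose steel bowl, 130 mm wide, 55 mm tall, beyond the work. Origin at the centre of its underside.
- spanner: Loose spanner about 170 mm long lying flat beyond the work. Origin near its middle, on the bench.
- spare_pulley: Loose aluminium pulley wheel, 70 mm diameter, 22 mm tall, between the robot and the work. Origin at the centre of its underside.
- scraper: Loose dough scraper, steel blade with wooden back, about 113 x 115 x 18 mm, beyond the work. Origin near its middle, on the bench.
Not all that is in view belongs to the job. What is shaped like the lock_head but orange is not meant.

How it is judged:
On the way, in this order (a step that is already met when the one before it is completed fails the run):
1. the collar's lever points at the locked mark, the tensioner arm still forward (value of joint collar between -0.12 and 0.12 rad and value of joint tensioner below 0.3 rad), for 0.3 s.
2. the tensioner arm is pushed back past its click, the collar still locked (value of joint tensioner above 0.55 rad and value of joint collar between -0.12 and 0.12 rad), for 0.3 s.
At the end, for the whole second after the job is handed in: The collar is within 0.12 rad of its locked mark, and the robot is still touching the tensioner arm (over 2 N) and holding it still, past its click (over 0.55 rad) (all of step 2 and velocity of joint tensioner between -0.1 and 0.1 rad/s and contact force between any of the fingers, the arm and tensioner above 2 N); the arm keeps its last pose, push and grip.
It fails at once if the bowl is pushed more than 30 mm from its place (distance of bowl from where it was at the start of the episode above 0.03 m).
It fails at once if the spanner is pushed more than 30 mm from its place (distance of spanner from where it was at the start of the episode above 0.03 m).
It fails at once if the spare pulley is pushed more than 30 mm from its place (distance of spare_pulley from where it was at the start of the episode above 0.03 m).
It fails at once if the dough scraper is pushed more than 30 mm from its place (distance of scraper from where it was at the start of the episode above 0.03 m).
It also fails if it takes over 48 s, if anything falls off the work surface, if the arm or the gripper's body presses on something with over 40 N, if the wrist force passes 120 N, or if a joint passes its speed limit or range.

## Working session

There is one attempt and no reset: what is moved stays moved. The work goes in short steps, Python scripts to look and compute and a tool call to move; the robot and the scene stay as the last step left them, time stands still between calls to the robot, and variables do not carry over. Pictures are saved under pics/ and viewed, and the job is handed in when it is done.

Besides the shell and the picture viewer there is one more tool, called as name([rows], argument=value, ...), one row to a line, values as JSON. arm_command: Moves the arm, as the interface text tells. Its arguments: {"type":"object","properties":{"moves":{"type":"array"},"squeeze":{"type":"number"}},"required":["moves"]}

```bash
mkdir -p pics; cat > h.py <<'E'
from workcell import bot
import numpy as np, cv2
def K(n):
    m=bot.camera_model(n); f=192/np.tan(np.radians(m['vfov'])/2); return f,m['cx'],m['cy'],m
def cloud(n,d,T=None):
    f,cx,cy,m=K(n)
    if T is None: T=np.array(m['extrinsics'])
    v,u=np.mgrid[:384,:512]
    P=np.stack([(u-cx)/f*d,(v-cy)/f*d,d],-1)
    return P@T[:3,:3].T+T[:3,3]
def save(name,im,s=1.5): cv2.imwrite('pics/'+name,cv2.resize(im[:,:,::-1],None,fx=s,fy=s))
E
python3 - <<'E'
from h import *
o=bot.observe(); print({k:np.round(v,3) for k,v in o.items()})
for n in ['scene','top']:
    im,d=bot.grab_frame(n); save(n+'0.png',im); np.savez(n+'0.npz',im=im,d=d)
    f,cx,cy,m=K(n); print(n,f,cx,cy,np.round(m['extrinsics'],3).tolist())
print(bot.camera_model('wrist'))
for t in ['lock_head','collar_post','tens_base','tens_tab','pawl','lock_mark','spare_pulley']:
  for c in ['top']:
    for r in bot.spot_in(t,c)[:3]: print(t,c,np.round(r['box']),round(r['p'],2))
E
```

```text
{'clock': np.float64(0.0), 'qpos': array([-1.257,  0.522, -0.036,  1.6  ,  0.021,  1.021, -0.113]), 'qd': array([ 0.001,  0.001, -0.   , -0.001,  0.001,  0.002,  0.001]), 'joint_efforts': array([-1.0000e-03, -9.2706e+01,  1.9800e+00, -3.6996e+01,  1.8000e-02,
        8.0000e-03,  0.0000e+00]), 'position': array([0.234, 0.579, 0.231]), 'tool_rot': array([-1.571e+00,  1.000e-03,  1.187e+00]), 'force': array([0.061, 0.636, 0.248]), 'moment': array([-0.024, -0.016,  0.015]), 'grip_width': np.float64(0.086)}
scene 480.3059071938795 259.1209986549644 197.83779280017586 [[-0.376, 0.793, -0.48, 1.226], [0.927, 0.329, -0.182, 0.171], [0.014, -0.513, -0.858, 1.361], [0.0, 0.0, 0.0, 1.0]]
top 371.45266032633936 251.96600732317575 184.74742998239304 [[-0.066, -0.972, 0.226, 0.302], [-0.998, 0.066, -0.009, -0.096], [-0.006, -0.226, -0.974, 1.077], [0.0, 0.0, 0.0, 1.0]]
{'vfov': 66.80188728864186, 'cx': 262.0364563911942, 'cy': 195.86048743258297, 'mount': array([[ 9.99999267e-01, -2.74818126e-04, -1.17897353e-03,
        -5.63661979e-04],
       [ 1.02609404e-03, -3.24355367e-01,  9.45934746e-01,
        -1.42353223e-01],
       [-6.42366404e-04, -9.45935262e-01, -3.24354847e-01,
         8.34726049e-02],
       [ 0.00000000e+00,  0.00000000e+00,  0.00000000e+00,
         1.00000000e+00]])}
lock_head top [346. 130. 418. 198.] 0.98
lock_head top [271. 246. 346. 324.] 0.92
lock_head top [207.  90. 231. 140.] 0.71
collar_post top [252. 171. 296. 195.] 0.76
collar_post top [369. 149. 396. 188.] 0.62
collar_post top [290. 275. 322. 321.] 0.59
tens_base top [116. 176. 195. 240.] 0.87
tens_tab top [114. 205. 186. 228.] 0.61
tens_tab top [258.  96. 299. 134.] 0.51
lock_mark top [245. 144. 318. 222.] 0.95
lock_mark top [341. 129. 418. 200.] 0.81
lock_mark top [264. 246. 346. 331.] 0.6
spare_pulley top [214. 227. 238. 251.] 0.95
```

View pics/scene0.png

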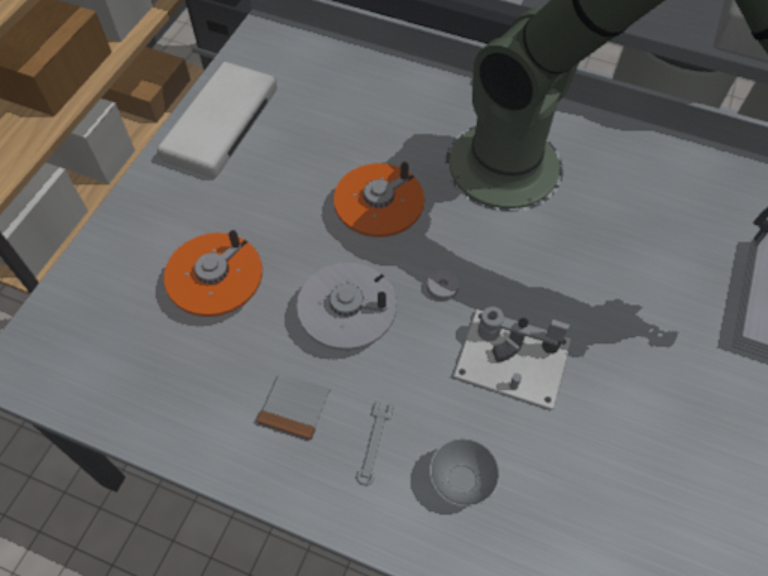

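View pics/top0.png

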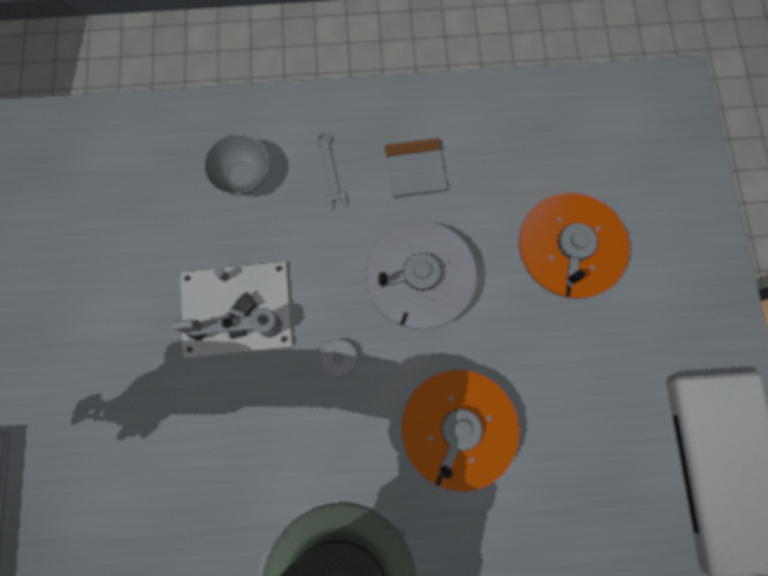

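```bash
python3 - <<'E'
from h import *
from scipy.optimize import least_squares
def circ(P):
    x=P[:,:2]; r=least_squares(lambda p:np.hypot(*(x-p[:2]).T)-p[2],[*x.mean(0),.05],loss='soft_l1',f_scale=.002); return r.x
for n in ['top','scene']:
    z=np.load(n+'0.npz'); im=z['im'].astype(int); C=cloud(n,z['d']); 
    H=C[...,2]; sat=im.max(2)-im.min(2)
    # bench plane check
    b=(abs(H)<.02)&(C[...,0]>.3)&(C[...,0]<.8)&(abs(C[...,1])<.3); print(n,'bench z',np.median(H[b]))
    u0=C[...,0];v0=C[...,1]
    if n=='top': c0=C[180,281]; 
    print('spindle guess',c0)
    near=np.hypot(u0-c0[0],v0-c0[1])<.13
    disc=near&(abs(H-.052)<.006)
    P=C[disc]; 
    hull=cv2.convexHull(P[:,:2].astype(np.float32))[:,0]; print('disc circ',circ(hull),'z',np.median(P[:,2]),'enc',cv2.minEnclosingCircle(P[:,:2].astype(np.float32)))
    sp=near&(abs(H-.086)<.006)&(np.hypot(u0-c0[0],v0-c0[1])<.03); print('spindle',C[sp].mean(0),sp.sum())
    dark=near&(im.max(2)<60)
    r=np.hypot(u0-c0[0],v0-c0[1])
    mk=dark&(abs(H-.053)<.008)&(r>.07); print('mark',C[mk].mean(0),mk.sum())
    po=near&(H>.095)&(r>.05); print('post',C[po].mean(0),po.sum(),H[po].max())
    if n=='top': t0=C[213,175]; print('hub',t0)
    nt=np.hypot(u0-t0[0],v0-t0[1])<.25
    tt=nt&(H>.118)&(H<.14); print('tab',C[tt].mean(0),tt.sum(), C[tt].min(0),C[tt].max(0))
    if tt.sum()>5: print(cv2.minAreaRect((C[tt][:,:2]*1000).astype(np.float32)))
    pl=nt&(abs(H-.012)<.006)&(im.min(2)>110); print('plate',pl.sum(),cv2.minAreaRect((C[pl][:,:2]*1000).astype(np.float32)))
    for lo,hi in [(.05,.062),(.062,.085),(.085,.1),(.1,.118)]:
        q=nt&(H>lo)&(H<hi)
        if q.sum(): print(lo,q.sum(),C[q].mean(0))
E
```

```text
top bench z 0.0008270643818708567
spindle guess [ 0.53870916 -0.18553028  0.08752238]
disc circ [ 0.54234908 -0.18532354  0.1042181 ] z 0.05215769199705633 enc ((0.5421344041824341, -0.1859324425458908), 0.10533444583415985)
spindle [ 0.54127385 -0.18484905  0.08576728] 108
mark [ 0.45731058 -0.14743035  0.05292274] 13
post [ 0.52647398 -0.11181251  0.11134554] 38 0.11550124263111616
hub [0.46757536 0.10725424 0.08373598]
tab [0.46330798 0.23873726 0.12587225] 78 [0.45664439 0.22152721 0.12079484] [0.47033554 0.25760202 0.13057113]
((463.5083312988281, 239.6964874267578), (36.13548278808594, 13.417966842651367), 88.27098083496094)
plate 2313 ((514.3348388671875, 87.14743041992188), (387.46728515625, 344.7131652832031), 48.72895050048828)
0.05 655 [ 0.51770938 -0.07368677  0.05307704]
0.062 549 [0.47037873 0.1316329  0.07393419]
0.085 95 [0.46900864 0.15317153 0.09096443]
0.1 67 [0.49686267 0.04177316 0.11084661]
scene bench z 0.0019762109409153794
spindle guess [ 0.53870916 -0.18553028  0.08752238]
disc circ [ 0.54185385 -0.18268381  0.10470132] z 0.052869956864259104 enc ((0.5431567430496216, -0.18350905179977417), 0.10647007822990417)
spindle [ 0.54071631 -0.18405325  0.08505901] 102
mark [ 0.4600583  -0.14495854  0.05447364] 11
post [ 0.5292726  -0.10788432  0.10869391] 40 0.12206700344622523
tab [0.4658585  0.2370904  0.12573073] 65 [ 0.4535716  -0.10390465  0.1182554 ] [0.52705659 0.2599399  0.13408985]
((488.49713134765625, 76.86945343017578), (20.818593978881836, 369.0948791503906), 8.812539100646973)
plate 2253 ((463.0840759277344, 115.86091613769531), (485.7685546875, 465.189453125), 13.436792373657227)
0.05 483 [ 0.52280171 -0.04394217  0.05437473]
0.062 478 [0.47703779 0.13343455 0.07328304]
0.085 117 [0.47717266 0.13871766 0.09111572]
0.1 71 [0.49668899 0.07892225 0.10979849]
```

```bash
python3 - <<'E'
import numpy as np,cv2
z=np.load('top0.npz')['im'][:,:,::-1]
a=cv2.resize(z[140:225,240:325],None,fx=4.5,fy=4.5,interpolation=2);b=cv2.resize(z[165:250,110:205],None,fx=4.2,fy=4.5,interpolation=2)
cv2.imwrite('pics/crop0.png',np.hstack([a,b]))
E
```

```text
(no output)
```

View pics/crop0.png

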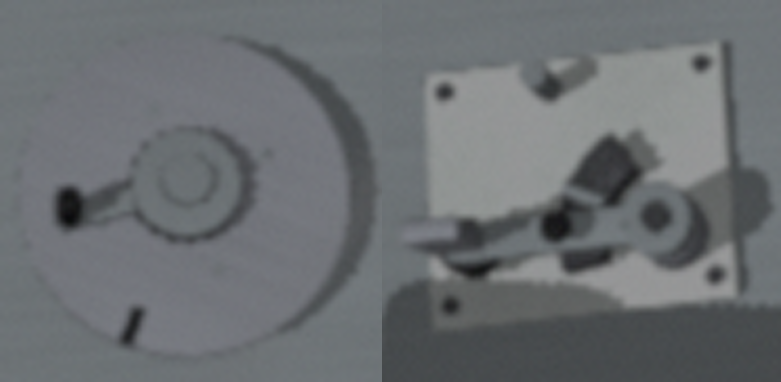

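```bash
cat > go.py <<'E'
import sys
from h import *
from scipy.spatial.transform import Rotation as Ro
x,y,z,yaw=map(float,sys.argv[1:5])
o=bot.observe(); R=Ro.from_euler('xyz',o['tool_rot']).as_matrix()
p=np.array(o['position']); d=R.T@(np.array([x,y,z])-p)*100
Rt=Ro.from_euler('xyz',[-np.pi/2,0,np.radians(yaw)]).as_matrix()
rv=Ro.from_matrix(R.T@Rt).as_rotvec()
print('clock',round(float(o['clock']),2),'pos',p.round(4),'rot',np.degrees(o['tool_rot']).round(1),'F',np.round(o['force'],1),'w',round(float(o['grip_width']),4),'j',np.round(o['qpos'],2))
print('shift cm',d.round(2),'rotvec',rv.round(3))
E
python3 go.py 0.528 -0.110 0.2 10.3
```

```text
clock 0.45 pos [0.234  0.5795 0.2312] rot [-90.   0.  68.] F [ 1.2  0.2 -1.4] w 0.0854 j [-1.26  0.52 -0.04  1.6   0.02  1.02 -0.11]
shift cm [-52.92   3.13 -53.08] rotvec [ 0.     1.007 -0.   ]
```

arm_command([
  {"x": -52.9,"y": 0,"z": -53.1,"ry": 1.0,"gripper": 0.2},
  {"x": -52.9,"y": 0,"z": -53.1,"ry": 1.0,"gripper": 0.2},
  {"x": -52.9,"y": 0,"z": -53.1,"ry": 1.0,"gripper": 0.2},
  {"x": -52.9,"y": 0,"z": -53.1,"ry": 1.0,"gripper": 0.2},
  {"x": -52.9,"y": 0,"z": -53.1,"ry": 1.0,"gripper": 0.2},
])

```text
invalid input at $.moves[0]: expected keys rx, ry, rz, x, y, z, gripper
```

```bash
python3 go.py 0.528 -0.110 0.2 10.3
```

```text
clock 0.45 pos [0.234  0.5795 0.2312] rot [-90.   0.  68.] F [ 1.2  0.2 -1.4] w 0.0854 j [-1.26  0.52 -0.04  1.6   0.02  1.02 -0.11]
shift cm [-52.92   3.13 -53.08] rotvec [ 0.     1.007 -0.   ]
```

arm_command([
  {"rx": 0,"ry": 1.0,"rz": 0,"x": -52.9,"y": 0,"z": -53.1,"gripper": 0.2},
  {"rx": 0,"ry": 1.0,"rz": 0,"x": -52.9,"y": 0,"z": -53.1,"gripper": 0.2},
  {"rx": 0,"ry": 1.0,"rz": 0,"x": -52.9,"y": 0,"z": -53.1,"gripper": 0.2},
  {"rx": 0,"ry": 1.0,"rz": 0,"x": -52.9,"y": 0,"z": -53.1,"gripper": 0.2},
  {"rx": 0,"ry": 1.0,"rz": 0,"x": -52.9,"y": 0,"z": -53.1,"gripper": 0.2},
])

```text
clock: 0.87
position: [0.3162, 0.386, 0.2314]
tool_rot: [-1.57, -0.0, 0.556]
force: [1.0, 0.5, 0.4]
grip_width: 0.0513
```

```bash
python3 go.py 0.528 -0.110 0.2 10.3
```

```text
clock 0.87 pos [0.3162 0.386  0.2314] rot [-90.   -0.   31.8] F [1.  0.5 0.4] w 0.0513 j [-1.11  0.32  0.14  1.93 -0.06  0.89 -0.39]
shift cm [ -8.18   3.12 -53.31] rotvec [-0.     0.376  0.   ]
```

arm_command([
  {"rx": 0,"ry": 0.376,"rz": 0,"x": -8.2,"y": 0,"z": -53.3,"gripper": 0.2},
  {"rx": 0,"ry": 0.376,"rz": 0,"x": -8.2,"y": 0,"z": -53.3,"gripper": 0.2},
  {"rx": 0,"ry": 0.376,"rz": 0,"x": -8.2,"y": 0,"z": -53.3,"gripper": 0.2},
  {"rx": 0,"ry": 0.376,"rz": 0,"x": -8.2,"y": 0,"z": -53.3,"gripper": 0.2},
  {"rx": 0,"ry": 0.376,"rz": 0,"x": -8.2,"y": 0,"z": -53.3,"gripper": 0.2},
])

```text
clock: 1.28
position: [0.3991, 0.195, 0.2316]
tool_rot: [-1.57, -0.001, 0.185]
force: [2.3, 0.3, 0.9]
grip_width: 0.0511
```

```bash
python3 go.py 0.528 -0.110 0.2 10.3
```

```text
clock 1.28 pos [0.3991 0.195  0.2316] rot [-90.   -0.   10.6] F [2.3 0.3 0.9] w 0.0511 j [-0.85  0.24  0.31  2.07 -0.1   0.85 -0.3 ]
shift cm [  7.05   3.15 -32.36] rotvec [-0.     0.006  0.001]
```

arm_command([
  {"rx": 0,"ry": 0,"rz": 0,"x": 7,"y": 2,"z": -32.4,"gripper": 0.2},
  {"rx": 0,"ry": 0,"rz": 0,"x": 7,"y": 2,"z": -32.4,"gripper": 0.2},
  {"rx": 0,"ry": 0,"rz": 0,"x": 7,"y": 2,"z": -32.4,"gripper": 0.2},
  {"rx": 0,"ry": 0,"rz": 0,"x": 7,"y": 2,"z": -32.4,"gripper": 0.2},
  {"rx": 0,"ry": 0,"rz": 0,"x": 7,"y": 2,"z": -32.4,"gripper": 0.2},
])

```text
clock: 1.7
position: [0.48, 0.0032, 0.2189]
tool_rot: [-1.571, -0.001, 0.186]
force: [0.9, 1.2, -0.6]
grip_width: 0.0513
```

```bash
python3 go.py 0.528 -0.110 0.2 10.3
```

```text
clock 1.7 pos [0.48   0.0032 0.2189] rot [-90.   -0.   10.7] F [ 0.9  1.2 -0.6] w 0.0513 j [-0.44  0.33  0.39  2.   -0.17  0.84  0.23]
shift cm [  2.62   1.89 -12.01] rotvec [-0.     0.007  0.001]
```

arm_command([
  {"rx": 0,"ry": 0,"rz": 0,"x": 2.6,"y": 1.9,"z": -12.0,"gripper": 0.2},
  {"rx": 0,"ry": 0,"rz": 0,"x": 2.6,"y": 1.9,"z": -12.0,"gripper": 0.2},
  {"rx": 0,"ry": 0,"rz": 0,"x": 2.6,"y": 1.9,"z": -12.0,"gripper": 0.2},
  {"rx": 0,"ry": 0,"rz": 0,"x": 2.6,"y": 1.9,"z": -12.0,"gripper": 0.2},
  {"rx": 0,"ry": 0,"rz": 0,"x": 2.6,"y": 1.9,"z": -12.0,"gripper": 0.2},
])

```text
clock: 2.12
position: [0.5271, -0.1103, 0.1992]
tool_rot: [-1.571, 0.001, 0.182]
force: [0.6, 1.4, -0.4]
grip_width: 0.0508
```

```bash
python3 go.py 0.528 -0.110 0.083 10.3; python3 - <<'E'
from h import *
from scipy.spatial.transform import Rotation as Ro
o=bot.observe()
T=np.eye(4);T[:3,:3]=Ro.from_euler('xyz',o['tool_rot']).as_matrix();T[:3,3]=o['position']
T=T@bot.camera_model('wrist')['mount']
im,d=bot.grab_frame('wrist'); save('w1.png',im)
C=cloud('wrist',d,T); H=C[...,2]
r=np.hypot(C[...,0]-.5415,C[...,1]+.1845)
q=(H>.095)&(H<.125)&(r>.05)&(r<.1)&(d>0); print('post',C[q].mean(0),C[q].min(0),C[q].max(0),q.sum())
q=(abs(H-.086)<.006)&(r<.03); print('spindle',C[q].mean(0),q.sum())
q=(abs(H-.052)<.008)&(r<.12)&(r>.07)&(im.max(2)<60); print('dark',C[q].mean(0),q.sum())
E
```

```text
clock 2.12 pos [ 0.5271 -0.1103  0.1992] rot [-90.    0.1  10.4] F [ 0.6  1.4 -0.4] w 0.0508 j [-0.2   0.45  0.4   1.88 -0.23  0.86  0.5 ]
shift cm [ 0.1  11.62  0.02] rotvec [ 0.001  0.002 -0.001]
post [ 0.52600512 -0.10988725  0.10986567] [ 0.51772812 -0.12009891  0.09500488] [ 0.53503333 -0.10293478  0.11442925] 413
spindle [ 0.5403826  -0.18384984  0.08529898] 713
dark [ 0.46276484 -0.15015788  0.05257121] 131
```

View pics/w1.png

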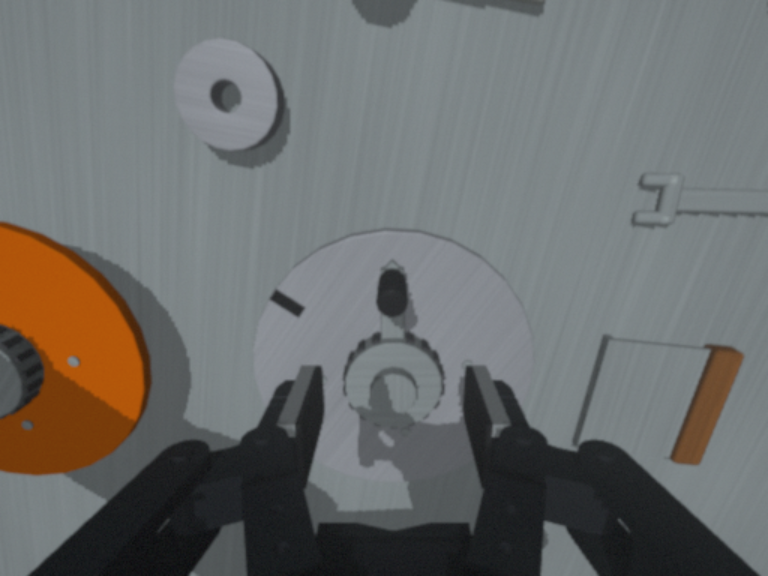

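arm_command([
  {"rx": 0,"ry": 0,"rz": 0,"x": 0,"y": 4,"z": 0,"gripper": 0.2},
  {"rx": 0,"ry": 0,"rz": 0,"x": 0,"y": 8,"z": 0,"gripper": 0.2},
  {"rx": 0,"ry": 0,"rz": 0,"x": 0,"y": 10,"z": 0,"gripper": 0.2},
  {"rx": 0,"ry": 0,"rz": 0,"x": 0,"y": 11.5,"z": 0,"gripper": 0.2},
  {"rx": 0,"ry": 0,"rz": 0,"x": 0,"y": 11.5,"z": 0,"gripper": 0.2},
])

```text
clock: 2.58
position: [0.5258, -0.1061, 0.0825]
tool_rot: [-1.569, 0.004, 0.188]
force: [-1.2, -0.5, 0.2]
grip_width: 0.0514
```

arm_command([
  {"rx": 0,"ry": 0,"rz": 0,"x": 0,"y": 0,"z": 0,"gripper": -0.7},
  {"rx": 0,"ry": 0,"rz": 0,"x": 0,"y": 0,"z": 0,"gripper": -0.8},
  {"rx": 0,"ry": 0,"rz": 0,"x": 0,"y": 0,"z": 0,"gripper": -0.8},
  {"rx": 0,"ry": 0,"rz": 0,"x": 0,"y": 0,"z": 0,"gripper": -0.8},
  {"rx": 0,"ry": 0,"rz": 0,"x": 0,"y": 0,"z": 0,"gripper": -0.8},
], squeeze=25)

```text
clock: 3.0
position: [0.5279, -0.1075, 0.0861]
tool_rot: [-1.571, -0.002, 0.186]
force: [-1.0, 3.1, 8.9]
grip_width: 0.0173
```

```bash
python3 go.py 0.527 -0.110 0.083 10.3; for q in -41 -27 -13.5 0; do python3 - $q <<'E'
import numpy as np,sys
from h import *
from scipy.spatial.transform import Rotation as Ro
o=bot.observe();p=o['position'];R=Ro.from_euler('xyz',o['tool_rot']).as_matrix()
A=np.array([.541,-.1843]); a0=np.arctan2(*(p[:2]-A)[::-1]); r0=np.hypot(*(p[:2]-A))
th=np.radians(155.3+float(sys.argv[1])); t=A+r0*np.array([np.cos(th),np.sin(th)])
d=R.T@np.array([*(t-p[:2]),0])*100
print(np.degrees(a0),r0,sys.argv[1],'target',t,'shift',d.round(2),'ry',round(a0-th,3))
E
done
```

```text
clock 3.0 pos [ 0.5279 -0.1075  0.0861] rot [-90.   -0.1  10.7] F [-1.   3.1  8.9] w 0.0173 j [-0.13  0.62  0.31  1.96 -0.32  0.61  0.57]
shift cm [-0.13  0.31 -0.23] rotvec [-0.     0.007  0.002]
99.69704520494753 0.07792025891297118 -41 target [ 0.50893469 -0.11328322] shift [-1.97 -0.   -0.22] ry -0.255
99.69704520494753 0.07792025891297118 -27 target [ 0.49270666 -0.12315002] shift [-3.75 -0.01 -0.89] ry -0.499
99.69704520494753 0.07792025891297118 -13.5 target [ 0.47976583 -0.13611346] shift [-5.26 -0.01 -1.92] ry -0.735
99.69704520494753 0.07792025891297118 0 target [ 0.47020881 -0.15173969] shift [-6.49 -0.01 -3.28] ry -0.97
```

arm_command([
  {"rx": 0,"ry": -0.1,"rz": 0,"x": -0.77,"y": 0,"z": -0.04,"gripper": -0.8},
  {"rx": 0,"ry": -0.2,"rz": 0,"x": -1.53,"y": 0,"z": -0.15,"gripper": -0.8},
  {"rx": 0,"ry": -0.3,"rz": 0,"x": -2.28,"y": 0,"z": -0.34,"gripper": -0.8},
  {"rx": 0,"ry": -0.4,"rz": 0,"x": -3.0,"y": 0,"z": -0.61,"gripper": -0.8},
  {"rx": 0,"ry": -0.5,"rz": 0,"x": -3.69,"y": 0,"z": -0.94,"gripper": -0.8},
])

```text
clock: 3.42
position: [0.4925, -0.123, 0.086]
tool_rot: [-1.57, -0.001, 0.692]
force: [-6.3, 6.5, 14.4]
grip_width: 0.0173
```

```bash
cat > arc.py <<'E'
import numpy as np,sys
from h import *
from scipy.spatial.transform import Rotation as Ro
o=bot.observe();p=o['position'];R=Ro.from_euler('xyz',o['tool_rot']).as_matrix()
A=np.array([.541,-.1843]); a0=np.arctan2(*(p[:2]-A)[::-1]); r0=np.hypot(*(p[:2]-A))
print('p',p,'a0',np.degrees(a0),'r',r0,'F',np.round(o['force'],1),o['grip_width'],'yaw',np.degrees(o['tool_rot']))
for q in np.radians([-20,-15,-10,-5,0,3]):
    th=np.radians(155.3)+q; t=A+.076*np.array([np.cos(th),np.sin(th)])
    print(round(np.degrees(q)),'shift',(R.T@np.array([*(t-p[:2]),0])*100).round(2),'ry',round(a0-th,3))
E
python3 arc.py
```

```text
p [ 0.49247094 -0.12296765  0.08604826] a0 128.3527093485652 r 0.07820950570374707 F [-6.3  6.5 14.4] 0.017302153754230144 yaw [-8.99721432e+01 -7.02932101e-02  3.96419989e+01]
-20 shift [-0.93 -0.   -0.26] ry -0.121
-15 shift [-1.58 -0.   -0.35] ry -0.209
-10 shift [-2.23 -0.   -0.5 ] ry -0.296
-5 shift [-2.86 -0.   -0.71] ry -0.383
0 shift [-3.47 -0.   -0.97] ry -0.47
3 shift [-3.82 -0.01 -1.15] ry -0.523
```

arm_command([
  {"rx": 0,"ry": -0.1,"rz": 0,"x": -0.8,"y": -0.1,"z": -0.22,"gripper": -0.8},
  {"rx": 0,"ry": -0.2,"rz": 0,"x": -1.55,"y": -0.2,"z": -0.35,"gripper": -0.8},
  {"rx": 0,"ry": -0.3,"rz": 0,"x": -2.25,"y": -0.2,"z": -0.5,"gripper": -0.8},
  {"rx": 0,"ry": -0.4,"rz": 0,"x": -2.95,"y": -0.2,"z": -0.75,"gripper": -0.8},
  {"rx": 0,"ry": -0.47,"rz": 0,"x": -3.47,"y": -0.2,"z": -0.97,"gripper": -0.8},
])

```text
clock: 3.83
position: [0.469, -0.1527, 0.0865]
tool_rot: [-1.565, 0.001, 1.162]
force: [-10.8, 7.8, -8.9]
grip_width: 0.0171
```

arm_command([
  {"rx": 0,"ry": 0,"rz": 0,"x": 0,"y": 0,"z": 0,"gripper": -0.8},
])

```text
clock: 3.92
position: [0.4687, -0.1534, 0.0865]
tool_rot: [-1.565, 0.001, 1.16]
force: [-12.8, 7.4, -8.0]
grip_width: 0.0172
```

```bash
python3 arc.py; cat > chk.py <<'E'
import sys
from h import *
A=np.array([.541,-.1843])
for n in ['top','scene']:
    im,d=bot.grab_frame(n); save(n+sys.argv[1]+'.png',im)
    np.savez(n+sys.argv[1]+'.npz',im=im,d=d)
E
python3 chk.py 2
```

```text
p [ 0.46867309 -0.15344908  0.08646602] a0 156.8994087901435 r 0.07863181210873621 F [-12.8   7.4  -8. ] 0.017204390133706116 yaw [-8.96825799e+01  5.88064341e-02  6.64799340e+01]
-20 shift [ 2.8  -0.01 -0.78] ry 0.377
-15 shift [ 2.18 -0.01 -0.56] ry 0.29
-10 shift [ 1.53 -0.   -0.41] ry 0.202
-5 shift [ 0.88 -0.   -0.31] ry 0.115
0 shift [ 0.21 -0.   -0.26] ry 0.028
3 shift [-0.18 -0.   -0.27] ry -0.024
```

View pics/top2.png

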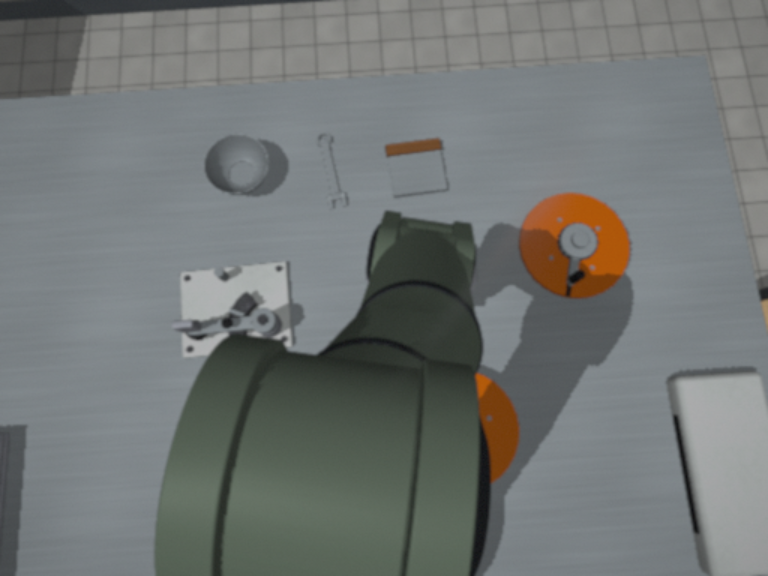

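arm_command([
  {"rx": 0,"ry": 0,"rz": 0,"x": 0.1,"y": 0,"z": -0.2,"gripper": -0.8},
  {"rx": 0,"ry": 0,"rz": 0,"x": 0.1,"y": 0,"z": -0.2,"gripper": 0.1},
  {"rx": 0,"ry": 0,"rz": 0,"x": 0.1,"y": 0,"z": -0.2,"gripper": 0.1},
  {"rx": 0,"ry": 0,"rz": 0,"x": 0.1,"y": 0,"z": -0.2,"gripper": 0.1},
  {"rx": 0,"ry": 0,"rz": 0,"x": 0.1,"y": 0,"z": -0.2,"gripper": 0.1},
])

```text
clock: 4.43
position: [0.4747, -0.1536, 0.0873]
tool_rot: [-1.572, -0.0, 1.156]
force: [0.2, -0.4, 0.4]
grip_width: 0.047
```

arm_command([
  {"rx": 0,"ry": 0,"rz": 0,"x": 0,"y": -2,"z": 0,"gripper": 0.1},
  {"rx": 0,"ry": 0,"rz": 0,"x": 0,"y": -5,"z": 0,"gripper": 0.1},
  {"rx": 0,"ry": 0,"rz": 0,"x": 0,"y": -9,"z": 0,"gripper": 0.1},
  {"rx": 0,"ry": 0,"rz": 0,"x": 0,"y": -12,"z": 0,"gripper": 0.1},
  {"rx": 0,"ry": 0,"rz": 0,"x": 0,"y": -12,"z": 0,"gripper": 0.1},
])

```text
clock: 4.85
position: [0.4766, -0.1542, 0.2124]
tool_rot: [-1.579, -0.002, 1.156]
force: [1.2, -0.9, 0.1]
grip_width: 0.0469
```

```bash
python3 - <<'E'
from h import *
from scipy.spatial.transform import Rotation as Ro
o=bot.observe(); print(o['clock'],o['position'],o['force'],o['grip_width'])
T=np.eye(4);T[:3,:3]=Ro.from_euler('xyz',o['tool_rot']).as_matrix();T[:3,3]=o['position']
T=T@bot.camera_model('wrist')['mount']
im,d=bot.grab_frame('wrist'); save('w2.png',im)
C=cloud('wrist',d,T); H=C[...,2]
r=np.hypot(C[...,0]-.541,C[...,1]+.1843)
q=(H>.095)&(H<.125)&(r>.05)&(r<.1)&(d>0); print('post',C[q].mean(0),q.sum())
q2=(abs(H-.086)<.006)&(r<.03); print('spindle',C[q2].mean(0),q2.sum())
a=C[q].mean(0)-C[q2].mean(0); print(np.degrees(np.arctan2(a[1],a[0])),np.hypot(*a[:2]))
E
cp pics/w2.png pics/w2v.png
```

```text
4.85 [ 0.47663132 -0.15419278  0.21239136] [ 1.1855483  -0.85367122  0.12158587] 0.046946684243721885
post [ 0.47046395 -0.15301999  0.11000555] 374
spindle [ 0.5387125  -0.18506279  0.08517317] 671
154.8498696342702 0.07539631709446085
```

View pics/w2.png

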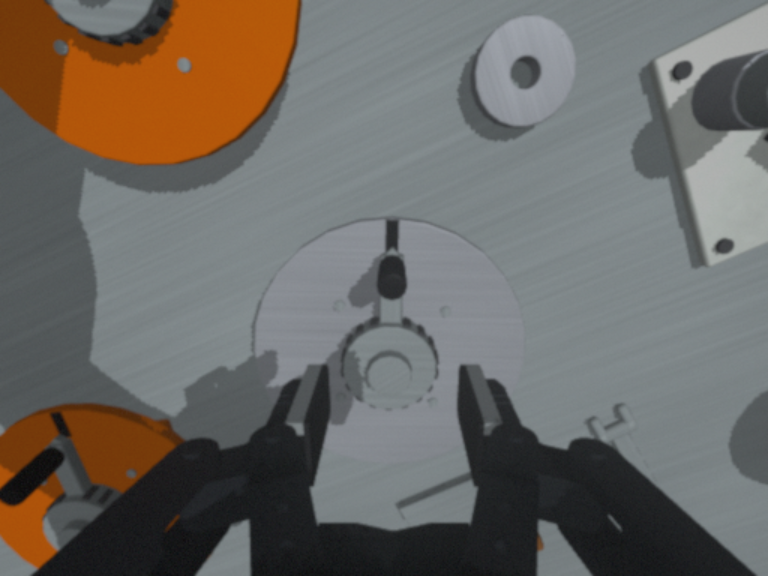

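```bash
python3 go.py 0.41 0.239 0.2 60
```

```text
clock 4.9 pos [ 0.4758 -0.1539  0.2098] rot [-90.3  -0.1  66.2] F [ 0.5 -0.1 -0.2] w 0.0469 j [ 0.15  0.35  0.06  1.95 -0.03  0.83  1.38]
shift cm [33.3   0.9  21.87] rotvec [0.006 0.109 0.002]
```

arm_command([
  {"rx": 0,"ry": 0.11,"rz": 0,"x": 33.3,"y": 0.5,"z": 21.9,"gripper": -1},
  {"rx": 0,"ry": 0.11,"rz": 0,"x": 33.3,"y": 0.5,"z": 21.9,"gripper": -1},
  {"rx": 0,"ry": 0.11,"rz": 0,"x": 33.3,"y": 0.5,"z": 21.9,"gripper": -1},
  {"rx": 0,"ry": 0.11,"rz": 0,"x": 33.3,"y": 0.5,"z": 21.9,"gripper": -1},
  {"rx": 0,"ry": 0.11,"rz": 0,"x": 33.3,"y": 0.5,"z": 21.9,"gripper": -1},
])

```text
clock: 5.32
position: [0.4391, 0.0512, 0.2037]
tool_rot: [-1.571, 0.0, 1.046]
force: [2.0, 0.3, 0.9]
grip_width: -0.0
```

```bash
python3 go.py 0.41 0.239 0.2 60
```

```text
clock 5.32 pos [0.4391 0.0512 0.2037] rot [-90.    0.   59.9] F [2.  0.3 0.9] w -0.0 j [-0.25  0.27 -0.    2.09  0.    0.78  0.79]
shift cm [14.79  0.37 11.94] rotvec [-0.    -0.002 -0.   ]
```

arm_command([
  {"rx": 0,"ry": 0,"rz": 0,"x": 14.8,"y": 0,"z": 11.9,"gripper": -1},
  {"rx": 0,"ry": 0,"rz": 0,"x": 14.8,"y": 0,"z": 11.9,"gripper": -1},
  {"rx": 0,"ry": 0,"rz": 0,"x": 14.8,"y": 0,"z": 11.9,"gripper": -1},
  {"rx": 0,"ry": 0,"rz": 0,"x": 14.8,"y": 0,"z": 11.9,"gripper": -1},
  {"rx": 0,"ry": 0,"rz": 0,"x": 14.8,"y": 0,"z": 11.9,"gripper": -1},
])

```text
clock: 5.73
position: [0.4097, 0.2415, 0.2037]
tool_rot: [-1.57, -0.001, 1.049]
force: [-0.5, -0.6, 0.0]
grip_width: -0.0001
```

```bash
python3 go.py 0.41 0.239 0.09 60; python3 - <<'E'
from h import *
from scipy.spatial.transform import Rotation as Ro
o=bot.observe()
T=np.eye(4);T[:3,:3]=Ro.from_euler('xyz',o['tool_rot']).as_matrix();T[:3,3]=o['position']
T=T@bot.camera_model('wrist')['mount']
im,d=bot.grab_frame('wrist'); save('w3.png',im)
C=cloud('wrist',d,T); H=C[...,2]
q=(H>.12)&(H<.135)&(C[...,0]>.44)&(C[...,1]>.19)&(C[...,1]<.3)&(d>0); print('tab',C[q].mean(0),q.sum(),cv2.minAreaRect((C[q][:,:2]*1000).astype(np.float32)))
E
```

```text
clock 5.73 pos [0.4097 0.2415 0.2037] rot [-89.9  -0.   60.1] F [-0.5 -0.6  0. ] w -0.0001 j [-0.59  0.32 -0.09  2.01  0.04  0.81  0.36]
shift cm [-0.21 11.37 -0.16] rotvec [-0.001  0.002  0.001]
tab [0.45990653 0.24754971 0.12465658] 386 ((460.811279296875, 246.49227905273438), (13.731222152709961, 23.115747451782227), 4.105534553527832)
```

View pics/w3.png

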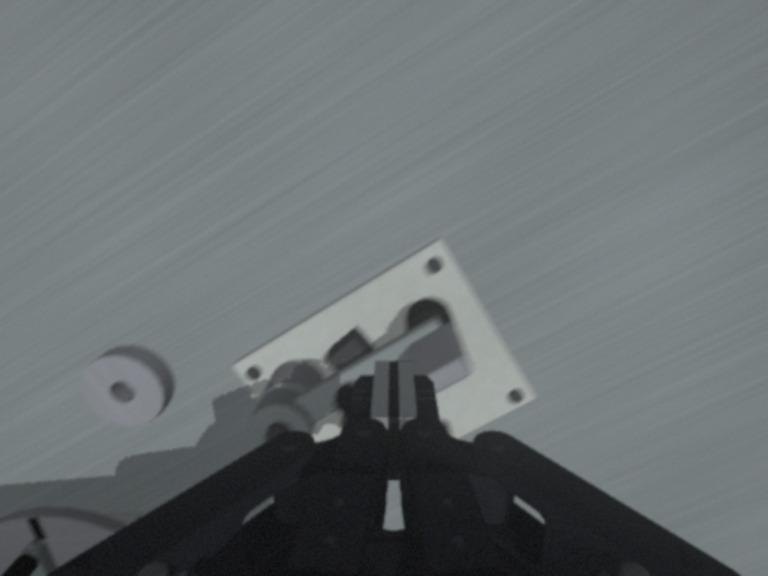

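arm_command([
  {"rx": 0,"ry": 0,"rz": 0,"x": 0,"y": 4,"z": 0,"gripper": -1},
  {"rx": 0,"ry": 0,"rz": 0,"x": 0,"y": 8,"z": 0,"gripper": -1},
  {"rx": 0,"ry": 0,"rz": 0,"x": 0,"y": 11,"z": 0,"gripper": -1},
  {"rx": 0,"ry": 0,"rz": 0,"x": 0,"y": 11,"z": 0,"gripper": -1},
  {"rx": 0,"ry": 0,"rz": 0,"x": 0,"y": 11,"z": 0,"gripper": -1},
])

```text
clock: 6.2
position: [0.4105, 0.2366, 0.0934]
tool_rot: [-1.569, 0.003, 1.046]
force: [0.1, 0.1, 1.3]
grip_width: 0.0001
```

```bash
cat > tn.py <<'E'
from h import *
from scipy.spatial.transform import Rotation as Ro
o=bot.observe();p=o['position'];R=Ro.from_euler('xyz',o['tool_rot']).as_matrix()
b=np.radians(2.5); ex=np.array([np.cos(b),np.sin(b)]);ey=np.array([-np.sin(b),np.cos(b)])
V=np.array([.464,.239])-.13*ey
print('clock',o['clock'],'p',np.round(p,4),'F',np.round(o['force'],1),'pivot',V)
for q in [0,.1,.2,.3,.4,.5,.6,.65]:
    rad=np.sin(q)*ex+np.cos(q)*ey; tan=np.cos(q)*ex-np.sin(q)*ey
    off=abs(tan@np.array([np.sin(np.radians(60)),-np.cos(np.radians(60))]))*.011+abs(tan@np.array([.5,.866]))*.0145
    t=V+.13*rad-(.007+off)*tan
    print(q,t.round(4),'shift',(R.T@np.array([*(t-p[:2]),0.087-p[2]])*100).round(2))
E
python3 tn.py
```

```text
clock 6.2 p [0.4105 0.2366 0.0934] F [0.1 0.1 1.3] pivot [0.46967052 0.10912373]
0 [0.44  0.238] shift [ 1.59  0.64 -2.48]
0.1 [0.4537 0.2402] shift [ 2.48  0.63 -3.56]
0.2 [0.4677 0.241 ] shift [ 3.25  0.63 -4.73]
0.3 [0.4819 0.2403] shift [ 3.9   0.62 -5.99]
0.4 [0.496 0.238] shift [ 4.41  0.62 -7.33]
0.5 [0.51   0.2342] shift [ 4.77  0.62 -8.73]
0.6 [0.5226 0.2293] shift [  4.98   0.61 -10.07]
0.65 [0.528  0.2269] shift [  5.04   0.61 -10.66]
```

arm_command([
  {"rx": 0,"ry": 0,"rz": 0,"x": 0.8,"y": 0.1,"z": -1.2,"gripper": -1},
  {"rx": 0,"ry": 0,"rz": 0,"x": 1.6,"y": 0.2,"z": -2.4,"gripper": -1},
  {"rx": 0,"ry": 0,"rz": 0,"x": 2.1,"y": 0.3,"z": -3.0,"gripper": -1},
  {"rx": 0,"ry": 0,"rz": 0,"x": 2.5,"y": 0.3,"z": -3.6,"gripper": -1},
  {"rx": 0,"ry": 0,"rz": 0,"x": 3.25,"y": 0.3,"z": -4.7,"gripper": -1},
])

```text
clock: 6.62
position: [0.4673, 0.2416, 0.0923]
tool_rot: [-1.57, 0.001, 1.046]
force: [-6.6, -5.0, -0.5]
grip_width: 0.0
```

```bash
python3 tn.py
```

```text
clock 6.6167 p [0.4673 0.2416 0.0923] F [-6.6 -5.  -0.5] pivot [0.46967052 0.10912373]
0 [0.44  0.238] shift [-1.68  0.54  2.19]
0.1 [0.4537 0.2402] shift [-0.8   0.54  1.12]
0.2 [0.4677 0.241 ] shift [-0.03  0.53 -0.06]
0.3 [0.4819 0.2403] shift [ 0.62  0.53 -1.32]
0.4 [0.496 0.238] shift [ 1.13  0.53 -2.66]
0.5 [0.51   0.2342] shift [ 1.5   0.53 -4.06]
0.6 [0.5226 0.2293] shift [ 1.71  0.53 -5.4 ]
0.65 [0.528  0.2269] shift [ 1.77  0.53 -5.99]
```

arm_command([
  {"rx": 0,"ry": 0,"rz": 0,"x": 0.6,"y": 0.1,"z": -1.3,"gripper": -1},
  {"rx": 0,"ry": 0,"rz": 0,"x": 0.9,"y": 0.2,"z": -2.0,"gripper": -1},
  {"rx": 0,"ry": 0,"rz": 0,"x": 1.15,"y": 0.2,"z": -2.7,"gripper": -1},
  {"rx": 0,"ry": 0,"rz": 0,"x": 1.3,"y": 0.2,"z": -3.4,"gripper": -1},
  {"rx": 0,"ry": 0,"rz": 0,"x": 1.5,"y": 0.2,"z": -4.1,"gripper": -1},
])

```text
clock: 7.03
position: [0.51, 0.2339, 0.09]
tool_rot: [-1.569, 0.002, 1.046]
force: [-10.7, -1.7, -0.8]
grip_width: 0.0002
```

```bash
python3 tn.py
```

```text
clock 7.0333 p [0.51   0.2339 0.09  ] F [-10.7  -1.7  -0.8] pivot [0.46967052 0.10912373]
0 [0.44  0.238] shift [-3.16  0.32  6.26]
0.1 [0.4537 0.2402] shift [-2.28  0.31  5.19]
0.2 [0.4677 0.241 ] shift [-1.5   0.31  4.02]
0.3 [0.4819 0.2403] shift [-0.86  0.31  2.75]
0.4 [0.496 0.238] shift [-0.35  0.3   1.41]
0.5 [0.51   0.2342] shift [0.02 0.3  0.02]
0.6 [0.5226 0.2293] shift [ 0.23  0.3  -1.33]
0.65 [0.528  0.2269] shift [ 0.29  0.3  -1.91]
```

arm_command([
  {"rx": 0,"ry": 0,"rz": 0,"x": 0.1,"y": 0,"z": -0.5,"gripper": -1},
  {"rx": 0,"ry": 0,"rz": 0,"x": 0.2,"y": 0,"z": -1.0,"gripper": -1},
  {"rx": 0,"ry": 0,"rz": 0,"x": 0.25,"y": 0,"z": -1.4,"gripper": -1},
  {"rx": 0,"ry": 0,"rz": 0,"x": 0.27,"y": 0,"z": -1.7,"gripper": -1},
  {"rx": 0,"ry": 0,"rz": 0,"x": 0.27,"y": 0,"z": -1.7,"gripper": -1},
])

```text
clock: 7.45
position: [0.5258, 0.2277, 0.0899]
tool_rot: [-1.569, 0.002, 1.046]
force: [-13.0, -0.2, 1.5]
grip_width: -0.0002
```

```bash
python3 tn.py; python3 chk.py 4; python3 - <<'E'
from h import *
from scipy.spatial.transform import Rotation as Ro
o=bot.observe()
T=np.eye(4);T[:3,:3]=Ro.from_euler('xyz',o['tool_rot']).as_matrix();T[:3,3]=o['position']
T=T@bot.camera_model('wrist')['mount']
im,d=bot.grab_frame('wrist'); save('w4.png',im); np.savez('w4.npz',im=im,d=d,T=T)
a=[np.load(n+'4.npz')['im'] for n in ('top','scene')]
a=[cv2.resize(i[y:y+120,x:x+120],None,fx=3.3,fy=3.3,interpolation=2) for i,(y,x) in zip(a,[(150,90),(180,280)])]
cv2.imwrite('pics/crop4.png',np.hstack(a)[:,:,::-1])
E
```

```text
clock 7.45 p [0.5258 0.2277 0.0899] F [-13.   -0.2   1.5] pivot [0.46967052 0.10912373]
0 [0.44  0.238] shift [-3.42  0.31  7.94]
0.1 [0.4537 0.2402] shift [-2.53  0.31  6.87]
0.2 [0.4677 0.241 ] shift [-1.76  0.3   5.69]
0.3 [0.4819 0.2403] shift [-1.11  0.3   4.43]
0.4 [0.496 0.238] shift [-0.6   0.3   3.09]
0.5 [0.51   0.2342] shift [-0.24  0.29  1.69]
0.6 [0.5226 0.2293] shift [-0.02  0.29  0.35]
0.65 [0.528  0.2269] shift [ 0.04  0.29 -0.24]
```

View pics/crop4.png

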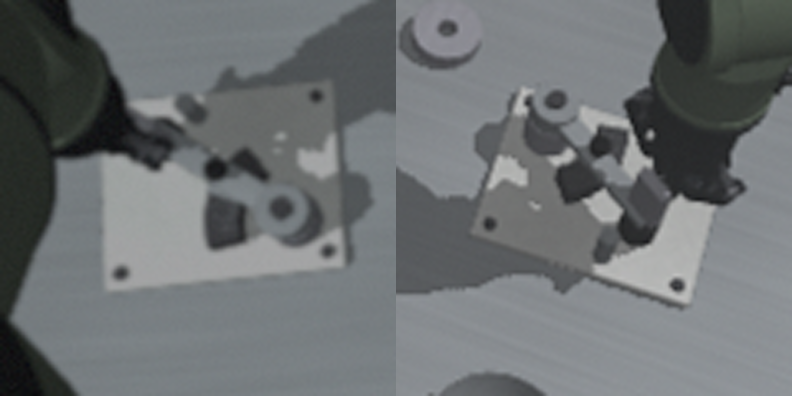

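View pics/scene4.png

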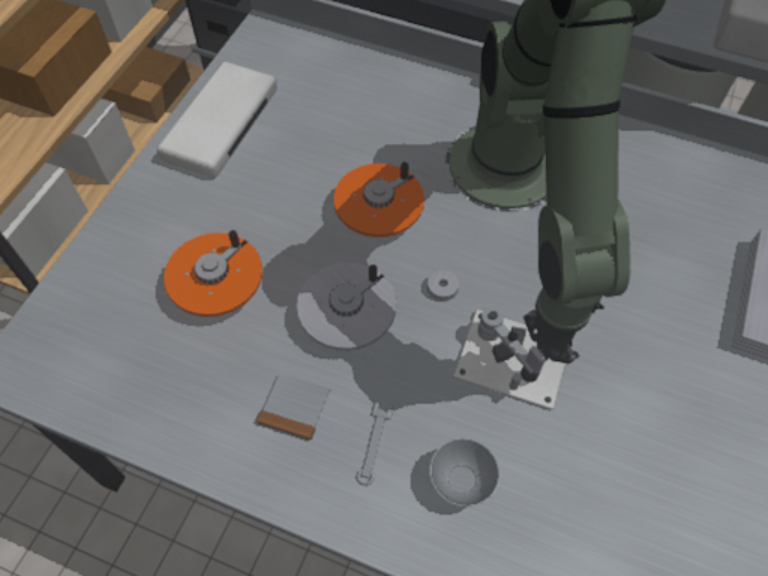

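View pics/w4.png

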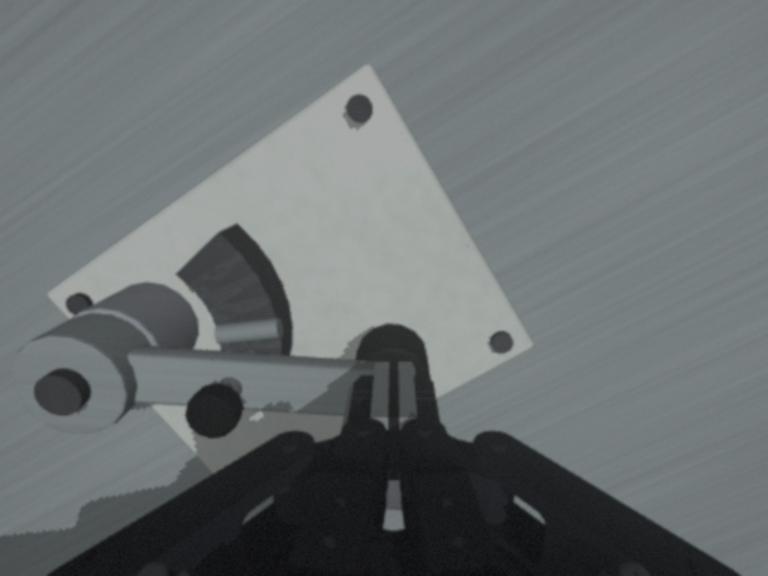

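```bash
python3 - <<'E'
from h import *
z0=np.load('top0.npz');s0=np.load('scene0.npz');s4=np.load('scene4.npz');w=np.load('w4.npz')
def ln(P):
    vx,vy,x,y=cv2.fitLine((P[:,:2]*1000).astype(np.float32),cv2.DIST_HUBER,0,.01,.01).ravel(); return np.degrees(np.arctan2(vy,vx))%180
for nm,n,z in [('top0','top',z0),('s0','scene',s0),('s4','scene',s4),('w4','wrist',w)]:
    C=cloud(n,z['d'],z['T'] if n=='wrist' else None);H=C[...,2]; im=z['im']
    reg=(C[...,0]>.43)&(C[...,0]<.6)&(C[...,1]>.06)&(C[...,1]<.275)
    cap=reg&(H>.086)&(H<.1)&(im.max(2)<50)&(C[...,1]>.12)&(C[...,1]<.19)
    hub=reg&(H>.074)&(H<.095)&(np.hypot(C[...,0]-.4695,C[...,1]-.109)<.03)
    tab=reg&(H>.12)&(H<.131)&(im.min(2)>60)&(C[...,1]>.18)
    print(nm,'cap',C[cap].mean(0).round(4),cap.sum(),'hub',C[hub].mean(0).round(4),hub.sum(),'tab',tab.sum(),C[tab].mean(0).round(4) if tab.any() else '',ln(C[tab]) if tab.sum()>9 else '')
    a=C[cap].mean(0)-C[hub].mean(0); print('   capdir',np.degrees(np.arctan2(a[1],a[0])),np.hypot(*a[:2]))
    a=C[tab].mean(0)-C[hub].mean(0); print('   tabdir',np.degrees(np.arctan2(a[1],a[0])),np.hypot(*a[:2]))
E
```

```text
top0 cap [0.4664 0.1688 0.093 ] 29 hub [0.4685 0.1095 0.0801] 219 tab 78 [0.4633 0.2387 0.1259] 91.520744
   capdir 92.06695859060173 0.05931355259925912
   tabdir 92.31770341720667 0.12931276246441936
s0 cap [0.4686 0.1738 0.0928] 26 hub [0.4704 0.1132 0.0808] 161 tab 55 [0.4644 0.242  0.1257] 95.072105
   capdir 91.7360129189807 0.060607861267148296
   tabdir 92.68087720002727 0.12892116191491623
s4 cap [0.5061 0.1626 0.0934] 22 hub [0.4702 0.1128 0.0806] 161 tab 60 [0.5429 0.219  0.1261] 52.69575
   capdir 54.23725730582765 0.06132926158460768
   tabdir 55.60339314519292 0.1286773483423243
w4 cap [0.501  0.1636 0.0918] 972 hub [0.4664 0.1139 0.0796] 4206 tab 455 [0.5251 0.2276 0.1251] 153.33464
   capdir 55.11462934362554 0.060617815038974926
   tabdir 62.677387773672784 0.12802157751466833
```

arm_command([
  {"rx": 0,"ry": 0,"rz": 0,"x": 0,"y": 0,"z": 0,"gripper": -1},
  {"rx": 0,"ry": 0,"rz": 0,"x": 0,"y": 0,"z": 0,"gripper": -1},
  {"rx": 0,"ry": 0,"rz": 0,"x": 0,"y": 0,"z": 0,"gripper": -1},
  {"rx": 0,"ry": 0,"rz": 0,"x": 0,"y": 0,"z": 0,"gripper": -1},
  {"rx": 0,"ry": 0,"rz": 0,"x": 0,"y": 0,"z": 0,"gripper": -1},
])

```text
clock: 8.02
position: [0.5252, 0.228, 0.0899]
tool_rot: [-1.568, 0.002, 1.046]
force: [-14.0, 0.1, 2.2]
grip_width: -0.0001
```

```bash
python3 - <<'E'
from h import *
im,d=bot.grab_frame('scene'); C=cloud('scene',d);H=C[...,2];r=np.hypot(C[...,0]-.541,C[...,1]+.1843)
po=(H>.095)&(r>.05)&(r<.1);sp=(abs(H-.086)<.006)&(r<.03)
a=C[po].mean(0)-C[sp].mean(0);print('collar dir',np.degrees(np.arctan2(a[1],a[0])))
reg=(C[...,0]>.43)&(C[...,0]<.6)
tab=reg&(H>.12)&(H<.131)&(im.min(2)>60)&(C[...,1]>.18)&(C[...,1]<.275)
hub=(H>.074)&(H<.095)&(np.hypot(C[...,0]-.4695,C[...,1]-.109)<.03)
a=C[tab].mean(0)-C[hub].mean(0); print('tab q',np.radians(92.68-np.degrees(np.arctan2(a[1],a[0]))))
o=bot.observe();print(o['clock'],o['position'],o['force'],abs(o['qd']).max())
E
```

```text
collar dir 153.3703039138328
tab q 0.639217887084635
8.0667 [0.52525762 0.22802967 0.08988006] [-13.87798269  -0.59481092   1.69670936] 0.0013865047792928171
```

```bash
python3 -c "
from workcell import bot
print(bot.job_done()); print(bot.observe()['force'])"
```

```text
the job is handed in; nothing more can be done
None
the job is handed in; nothing more can be done
```

I turned the lock collar to its locked mark and pushed the tensioner arm back past its click. The job is handed in with the shut fingers still holding the arm back; no verdict was reported.

- **Collar:** I pinched the post on the grey head, not the orange look-alikes, turned it about 0.96 rad and released it. The wrist picture then showed the lever in line with the black mark. Before hand-in the scene camera put it about 0.03 rad off the mark, against the 0.12 allowed.
- **Tensioner:** The last scene-camera check gave an arm angle of about 0.64 rad (0.55 needed, stop at 0.70). The wrist picture showed the pawl past the tooth. The measured push was about 14 N and the robot was still. One wrist-camera reading of the tab direction disagreed, giving about 0.52 rad. I set it aside because a finger was counted as part of the tab; the pawl cap seen from the same camera gave about 0.65 rad.
- **Loose things:** The pictures showed no change in the bowl, spanner, pulley or scraper. I did not measure their positions.
- **Time:** The clock read about 8.1 s at the last check before hand-in, against the 48 s limit.

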